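# Lock the spare-battery box with its hasp and pin

## Task

Lock up the box of spare batteries: shut its lid, swing the hasp over and down flat so that the staple stands up through its slot, then push the locking pin through the staple loop from one side, over the hasp, until the tip stands well out on the other side, and leave it there. Two pins are lying about and only one of them fits the loop. Do not knock or shift the flux jar or the solder spool.

Things in the scene. Friction and masses are not known exactly. Their poses are not given: they have to be found in the camera images.
- battery_box: grey steel box fixed to the bench, 220 mm (x) by 170 mm (y) by 70 mm high, origin at the centre of its underside. Box x points away from the robot at yaw 0, y to the left. The front part (box x -120 to -26 mm) is a closed flat deck, top at z 70 mm, that carries the staple; behind it is the open compartment (two batteries in it) under the lid
- lid (a joint): angle of the lid, 0 = shut (its top then flush with the deck at 70 mm), up to 1.3 rad = open. A flat grey plate 120 mm deep, 170 mm wide, 6 mm thick, hinged at the rear of the box; its front edge rises. The hinge is stiff (0.35 N m of friction: a few newtons near the front edge move it), the lid stays where it is left
- lid_hinge (a point): point on the lid's hinge axis (parallel to box y), middle of the lid's rear edge, box x +98 mm, z 67 mm; the lid's front edge is 120 mm from it
- hasp (a joint): angle of the hasp relative to the lid: 0 = lying flat and pointing forward (box -x) over the deck when the lid is shut, 1.57 = standing at right angles to the lid, more = leaning back over the lid (2.6 at most); at the start it leans back. Light friction (0.07 N m) keeps it where it is left
- hasp_hinge (a point): point on the hasp's hinge axis (parallel to the box y axis), at the middle of the lid's front edge; with the lid shut it is at box x -24 mm, z 74 mm. The hasp is a bare steel plate 34 mm wide, 3 mm thick, reaching 86 mm from this axis, with a slot 38 mm long and 9 mm wide, from 17 to 55 mm from the axis
- hasp_tongue (a point): point on the hasp's solid end part beyond its slot, 72 mm from the hinge axis, mid-width, on its upper face when it lies flat: the place to press it down
- staple (a point): centre of the opening of the staple, a steel wire bow standing on the deck at box x -60 mm, y 0, z 81 mm; the point has the box's axes. Wire 6 mm thick; the bow spans 30 mm in box x and its top is 26 mm above the deck; a pin passes through along box y, from either side. With the hasp flat the clear opening is 18 mm wide (box x) and 16 mm high (3 to 19 mm above the deck)
- thin_pin_grip (a point): centre of the black upright grip block of the thin locking pin: 22 mm (x) by 18 mm (y) by 44 mm tall, standing on its foot, this point 22 mm above the foot. From its +x face a steel rod, 8 mm in diameter, 60 mm long, runs level along +x with its axis 10 mm above the foot (12 mm below this point). 50 to 80 g. This pin fits the staple; with the grip standing on the deck the rod is at the right height for the loop
- thin_pin_rod (a point): middle of the thin pin's rod, on its axis, 41 mm along +x from the grip's centre line; x runs along the rod to the tip
- thin_pin_tip (a point): tip of the thin pin's rod, 71 mm along +x from the grip's centre line
- thick_pin_grip (a point): centre of the grip block of the other pin, the same block (22 x 18 x 44 mm) but its rod along +x is 20 mm in diameter and 60 mm long, too thick for the staple
- flux_jar: small round jar with a yellow screw lid, 36 mm across, 33 mm high, origin at the centre of its underside; to be left alone
- solder_spool: small spool of solder wire with black flanges, 55 mm across, 36 mm high, origin at the centre of its underside; to be left alone
There are look-alikes about, which are no part of the job. What is shaped like the part that bears thin_pin_grip but yellow is not meant.

How it is judged:
By the outcome, as a careful person would: the job done as asked, in the order asked, and still so for the second after the job is handed in, with the robot touching nothing.
It also fails if it takes over 58 s, if anything falls off the work surface, if the arm or the gripper's body presses on something with over 40 N, if the wrist force passes 120 N, or if a joint passes its speed limit or range.

## Robot

A 6-joint arm with a two-finger parallel gripper is mounted at the origin on a cart in front of the work surface, level with it; the furniture and walls round the work are solid. World frame = base frame: x ahead of the robot, y to its left, z up, the work surface at z = 0. Lengths are in m, angles in rad, forces in N, time in s.
With the tool pointing down it reaches from about 0.325 to 0.9 m from the base axis. Payload 6.1 kg.
Tool frame: the origin (TCP) lies at the very end of the fingers, on their centre line; the grasp point (between the pads) lies bot.grip_point_offset behind it (bot.grip_point_offset is the distance from the TCP to the grasp point, in m); z points along the fingers, y is the line along which they close (so a half turn about z gives the same grasp; the last joint's range is limited). The gripper opens to 85 mm and grips with 20 to 120 N. Pads are 22 mm wide; open, the fingers measure 114 mm over their backs; the gripper's body (76 mm by 85 mm) begins 54 mm behind the grasp point. The pads swing forward as they close: fully open they stand 13 mm farther back than shut.
Start: joints at [-1.229, 0.22, 1.526, -0, 1.395, -0.126], TCP at [0.282, -0.558, 0.199] pointing down, gripper open.
Joint ranges: [-2.98, 2.98], [-0.91, 2.08], [0.09, 2.57], [-1.24, 4.39], [0.2, 2.65], [-2.68, 2.68]. Speed limits (rad/s): [2.57, 2.57, 3.01, 3.14, 3.14, 3.14].

## Interface

Orientations are given as a unit quaternion [w, x, y, z].
In Python, from plant import sensors, eyes, job, models, bot gives the robot as it stands. The module is installed in compiled form; this text tells all that it offers.
- The arm moves only by the tool jog_arm, never from a script. Its argument "deltas" is a list of rows, each an object with "offset": the shift along the world's x, y, z in cm, a list of three; "rot": the turn, a rotation vector about the world's x, y, z in rad, a list of three. A call has 1 to 10 rows; each row is the pose to reach, as a shift and turn from the pose commanded when the call began; what a row does not reach only later rows make up. A row lasts 1/8 s, in which the tool goes at most 62.5 mm and 10.7 degrees, less where a joint would pass 70% of its speed; a pose out of reach is approached as far as the arm can. A call with a gripper value outside its range is refused whole. "fingers" is the finger opening in cm, from 0 to 8.54, set as the call begins (left out, the last holds). The fingers move at their own pace and stop on an object; "force" is the grip in N (left out, the last holds). Time passes only in rows, so rows that repeat a pose let the fingers close. It gives the time, the measured TCP pose, the force, the opening and the grip force at its end, in the units of the state.
- sensors.read_state(): the state, without advancing time (a new reading comes with each control period).
- eyes.grab_frame(name): name is "side" or "top" or "wrist"; returns the picture (420x560x3 uint8, blue, green, red); there is no depth.
- eyes.camera_info(name): a dict with "mtx" (3x3 intrinsics, pixels), "pose" (4x4, takes a point from camera to world coordinates); the wrist camera has in their place "tool_from_camera" (4x4, takes a point from camera to tool coordinates, whose origin is the TCP and whose axes are the flange's). Camera axes: x right, y up, looking along -z (the intrinsics and any distortion apply to the point x, -y, -z); pixel columns grow to the right and rows downward; lengths in m; the calibration is good to about 2 mm. A picture is of the moment at which its call begins: read the wrist's pose just before it. camera_info takes no time and is no camera call.
- job.finish_job(): hands the job in; it is judged then, once.
Trained networks look in the newest picture that a camera, given by its name, has taken for a name from the list of things; names that differ only in an ending like _2 or _b are one class to them, and where a whole thing is asked for, a point or a joint stands for the part that bears it (a point fixed in the world has none). Each returns a list of dicts, best first, with "conf" (0 to 1); they miss things now and then, are a little off and sometimes report something else, mostly with a low value. They report only what shows in the picture. A call takes as long as a camera call. They do not tell look-alikes from the thing itself.
- models.trace(camera, target): "region" (420x560 bool, what is visible of it) and "uv" ([column, row] in pixels, amid what is visible of it).
The state is a dict: "clock": time; "joints": joint angles; "joint_vel": joint speeds; "tau": joint torques, N m; "ee_pos": TCP position; "eef_rot": TCP orientation; "contact_force": force on the tool from outside, world axes, zero at the start; "moment": the same for the moment, N m; "width": finger opening in m; "grasp_force": force on a finger pad.
Only numpy, scipy, OpenCV 4.12 (cv2) and the standard library are available. Lean on these libraries where they do the work, as an engineer would, in place of code of your own. Each camera call takes 0.05 s, during which the arm holds its last target. There are 200 camera calls.

## Working session

There is one attempt and no reset: what is moved stays moved. The work goes in short steps, Python scripts to look and compute and a tool call to move; the robot and the scene stay as the last step left them, time stands still between calls to the robot, and variables do not carry over. Pictures are saved under pics/ and viewed, at most 10 in all, crops included, and the job is handed in when it is done.

Besides the shell and the picture viewer there is one more tool, called by a JSON object that holds its "method" and its "body", one argument or row to a line. jog_arm: Moves the arm, as the interface text tells. Its arguments: {"type":"object","properties":{"deltas":{"type":"array"},"fingers":{"type":"number"},"force":{"type":"number"}},"required":["deltas"]}

```bash
mkdir -p pics
cat > h.py <<'E'
import numpy as np, cv2
from scipy.spatial.transform import Rotation as R
from plant import sensors, eyes, job, models, bot
def cam(name):
    i=eyes.camera_info(name)
    if 'pose' in i: return i['mtx'],np.array(i['pose']),i
    s=sensors.read_state(); q=s['eef_rot']; T=np.eye(4)
    T[:3,:3]=R.from_quat([q[1],q[2],q[3],q[0]]).as_matrix(); T[:3,3]=s['ee_pos']
    return i['mtx'],T@np.array(i['tool_from_camera']),i
def ray(c,uv):
    K,P,i=c
    d=i.get('dist',i.get('distortion'))
    p=cv2.undistortPoints(np.array([[uv]],float),np.array(K),None if d is None else np.array(d))[0,0]
    v=P[:3,:3]@np.array([p[0],-p[1],-1]); return P[:3,3],v
def atz(c,uv,z):
    o,v=ray(c,uv); return o+v*(z-o[2])/v[2]
def tri(rs):
    A=np.zeros((3,3));b=np.zeros(3)
    for o,v in rs:
        v=v/np.linalg.norm(v);M=np.eye(3)-np.outer(v,v);A+=M;b+=M@o
    return np.linalg.solve(A,b)
def proj(c,X):
    K,P,i=c
    x=np.linalg.inv(P)@np.r_[X,1]; x=np.array([x[0],-x[1],-x[2]]); u=np.array(K)@x; return u[:2]/u[2]
E
python3 - <<'E'
from h import *
np.set_printoptions(precision=3,suppress=True)
ims=[]
for n in ("side","top"):
    c=cam(n); print(n,c[2].keys(),c[1][:3,3],c[0][0])
    im=eyes.grab_frame(n); cv2.imwrite(f"pics/{n}0.png",im)
    for t in ["battery_box","lid","hasp","hasp_hinge","hasp_tongue","staple","lid_hinge","thin_pin_grip","thin_pin_rod","thin_pin_tip","thick_pin_grip","flux_jar","solder_spool"]:
        for r in models.trace(n,t)[:4]: print(n,t,round(r['conf'],2),np.round(r['uv']),r['region'].sum())
print(cam('wrist')[2], bot.grip_point_offset, sensors.read_state()['clock'])
E
```

```text
side dict_keys(['mtx', 'pose']) [0.172 0.959 0.507] [402.233   0.    293.882]
side battery_box 0.9 [313. 230.] 4923
side lid 0.76 [298. 190.] 295
side lid 0.27 [258. 266.] 327
side hasp 0.7 [316. 284.] 307
side hasp 0.62 [296. 184.] 257
side hasp 0.53 [221. 251.] 426
side hasp_hinge 0.89 [297. 188.] 333
side hasp_hinge 0.35 [315. 235.] 5289
side hasp_tongue 0.68 [313. 231.] 5341
side hasp_tongue 0.57 [295. 180.] 244
side staple 0.68 [314. 233.] 5006
side staple 0.3 [260. 268.] 297
side lid_hinge 0.71 [318. 233.] 5009
side lid_hinge 0.44 [260. 268.] 309
side thin_pin_grip 0.91 [319. 290.] 401
side thin_pin_grip 0.63 [275. 322.] 475
side thin_pin_rod 0.83 [320. 285.] 339
side thin_pin_rod 0.7 [271. 318.] 428
side thin_pin_tip 0.72 [271. 322.] 458
side thin_pin_tip 0.65 [318. 288.] 381
side thick_pin_grip 0.87 [258. 270.] 332
side thick_pin_grip 0.37 [316. 233.] 5282
side flux_jar 0.37 [360. 198.] 81
side solder_spool 0.58 [220. 249.] 430
top dict_keys(['mtx', 'pose']) [0.364 0.073 1.405] [543.488   0.    273.123]
top battery_box 0.66 [267. 193.] 516
top battery_box 0.6 [263. 228.] 6378
[... 265 characters left out ...]
 192.] 513
top thin_pin_grip 0.61 [186. 254.] 186
top thin_pin_grip 0.5 [131. 246.] 170
top thin_pin_rod 0.75 [186. 258.] 161
top thin_pin_rod 0.49 [133. 247.] 164
top thin_pin_tip 0.74 [133. 247.] 168
top thin_pin_tip 0.5 [189. 258.] 161
top thick_pin_grip 0.65 [195. 202.] 210
top flux_jar 0.68 [384. 243.] 183
top flux_jar 0.18 [266. 228.] 6299
top solder_spool 0.94 [215. 150.] 392
{'mtx': array([[298.393,   0.   , 278.017],
       [  0.   , 298.393, 212.167],
       [  0.   ,   0.   ,   1.   ]]), 'tool_from_camera': array([[ 0.   ,  0.96 ,  0.279,  0.07 ],
       [ 1.   ,  0.   , -0.001, -0.   ],
       [-0.001,  0.279, -0.96 , -0.175],
       [ 0.   ,  0.   ,  0.   ,  1.   ]])} 0.0187 1.4
```

Run:
```python
import cv2,numpy as np
a=cv2.imread("pics/top0.png")[110:310,80:430]; b=cv2.imread("pics/side0.png")[150:350,180:430]
cv2.imwrite("pics/m0.png",np.vstack([cv2.resize(a,(525,300),interpolation=3),cv2.copyMakeBorder(cv2.resize(b,(375,300),interpolation=3),0,0,0,150,0)]))
```

```text
(no output)
```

View pics/m0.png

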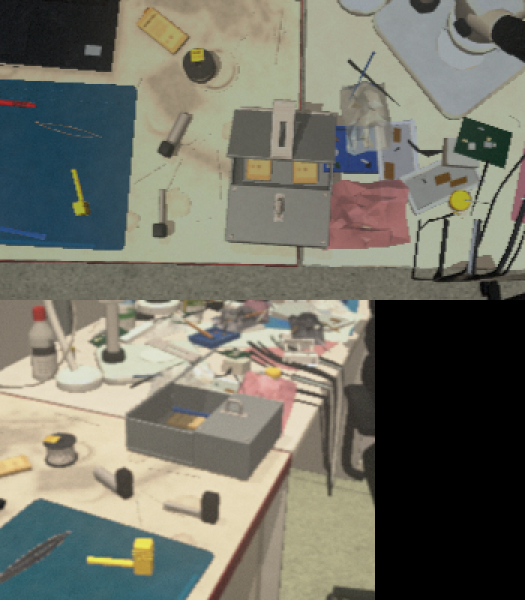

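View pics/top0.png

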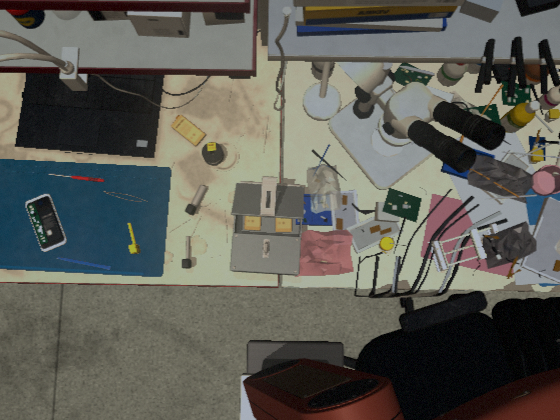

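The top view shows the box with the lid about half open and the hasp leaning back at (268,195), and the staple at (266,247). Pin candidates are:
- a thin black-gripped pin, grip (187,262), rod pointing up-image to (188,237)
- a yellow look-alike at (131,246)
- the thick pin at (197,200)

I choose the one at (187,255). The jar is at (386,243) and the spool at (213,153).

Run:
```python
from h import *
np.set_printoptions(precision=4,suppress=True)
t=cam("top"); s=cam("side")
print(t[1][:3,:3])
for n,uv,z in [("thingripfoot",(187,263),.044),("thin tip",(188.5,237),.01),("thick grip",(191,212),.044),("thick tip",(203,186),.01),("deckFL",(231,270),.07),("deckFR",(299,275),.07),("staple",(266,247),.09),("rearL lid hinge?",(236,183),.07),("spool",(213,153),.036),("jar",(386,243),.033),("yellow",(131,246),.04),("haspTip",(269,178),.13),("lidfront L",(231,216),.12),("lidfront R",(306,219),.12)]:
    print(n,atz(t,uv,z))
im=cv2.imread("pics/top0.png");cv2.imwrite("pics/boxz.png",np.hstack([cv2.resize(im[170:285,220:315],None,fx=5,fy=5,interpolation=3),cv2.resize(im[185:275,170:215],(287,575),interpolation=3)]))
```

```text
[[ 0.0166  0.9892 -0.1458]
 [-0.9998  0.0156 -0.0082]
 [-0.0059  0.146   0.9893]]
thingripfoot [0.4233 0.2971 0.044 ]
thin tip [0.4915 0.3015 0.01  ]
thick grip [0.552  0.2921 0.044 ]
thick tip [0.6258 0.2689 0.01  ]
deckFL [0.4069 0.1845 0.07  ]
deckFR [0.3975 0.0183 0.07  ]
staple [0.463  0.0996 0.09  ]
rearL lid hinge? [0.6234 0.1781 0.07  ]
spool [0.7081 0.2424 0.036 ]
jar [ 0.4823 -0.2021  0.033 ]
yellow [0.4637 0.4406 0.04  ]
haspTip [0.6251 0.0947 0.13  ]
lidfront L [0.5334 0.1839 0.12  ]
lidfront R [0.529  0.0049 0.12  ]
```

View pics/boxz.png

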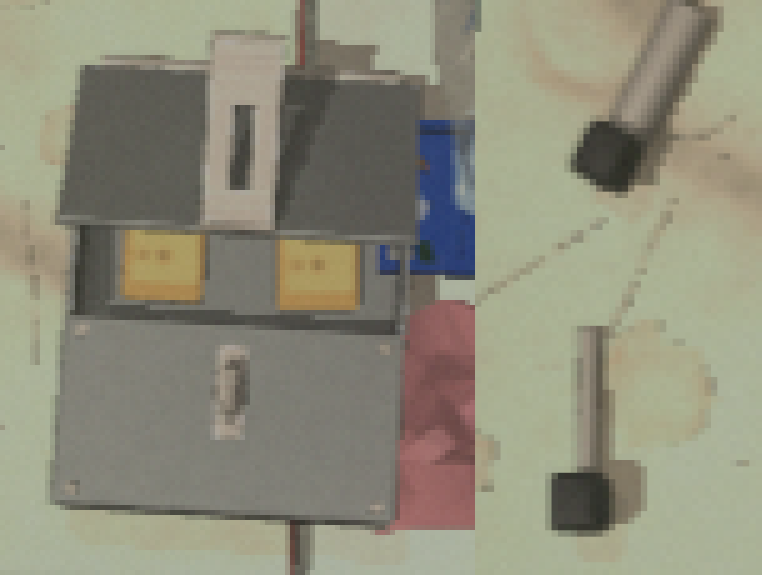

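The crop shows the thin pin (grip bottom right, rod pointing up-image) and the thick rod above, so the choice stands. I'll check the lid angle in the side view.

Run:
```python
from h import *
np.set_printoptions(precision=1,suppress=True)
s=cam("side")
o=np.array([.5215,.0955]);y=-.0565;Rm=np.array([[np.cos(y),-np.sin(y)],[np.sin(y),np.cos(y)]])
def w(x,yy,z): return np.r_[o+Rm@[x,yy],z]
im=cv2.imread("pics/side0.png")
for th in (.5,.7,.9,1.1):
    print(th,[proj(s,w(.098-.12*np.cos(th),yy,.067+.12*np.sin(th))) for yy in (.085,-.085)])
print([proj(s,w(*p)) for p in [(-.12,.085,.07),(.1,.085,.07),(-.12,-.085,.07),(-.06,0,.096)]])
cv2.imwrite("pics/sidez.png",cv2.resize(im[140:320,220:400],None,fx=3.3,fy=3.3,interpolation=3))
```

```text
0.5 [array([300.6, 213.4]), array([329.8, 190.1])]
0.7 [array([295.4, 204.5]), array([325.3, 182.3])]
0.9 [array([288.8, 196.5]), array([319.6, 175.4])]
1.1 [array([281.2, 189.9]), array([312.8, 169.7])]
[array([345.1, 244.8]), array([262.3, 225.3]), array([369.2, 216.8]), array([335.4, 215.4])]
```

View pics/sidez.png

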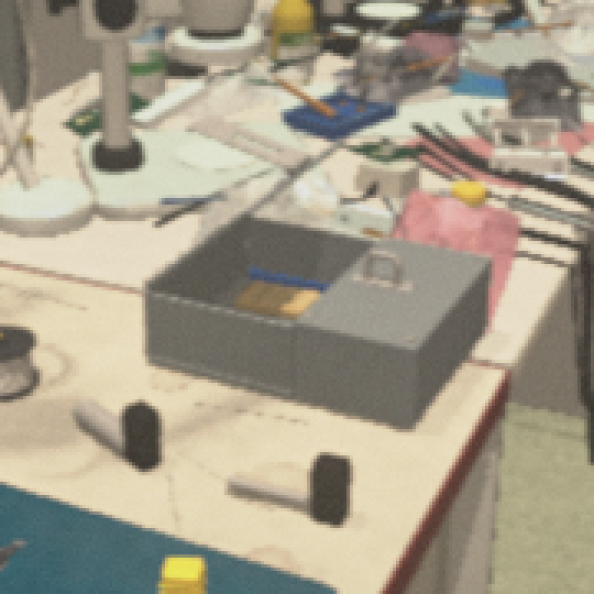

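The thin grey line from (288,207) to (326,182) is the lid's front edge, so the lid is at about 0.7 rad. Next: close the fingers and go above the right half of the lid.

```bash
cat >> h.py <<'E'
def st():
    s=sensors.read_state(); q=s['eef_rot']; M=R.from_quat([q[1],q[2],q[3],q[0]]).as_matrix()
    print("t",s['clock'],"tcp",s['ee_pos'],"toolx",M[:,0],"tooly",M[:,1],"toolz",M[:,2],"F",s['contact_force'],"w",s['width'],"j",s['joints'])
E
python3 - <<'E'
from h import *
np.set_printoptions(precision=3,suppress=True)
st()
o=np.array([.5215,.0955]);y=-.0565;Rm=np.array([[np.cos(y),-np.sin(y)],[np.sin(y),np.cos(y)]])
for th in (.8,.7,.6,.4,.2,0): print(th,np.r_[o+Rm@[.098-.105*np.cos(th)+.003*np.sin(th),-.06],.067+.105*np.sin(th)+.003*np.cos(th)])
E
```

```text
t 1.4 tcp [ 0.282 -0.558  0.199] toolx [ 0.893  0.451 -0.   ] tooly [ 0.451 -0.893 -0.   ] toolz [-0.  0. -1.] F [-0.939 -0.518 -0.568] w 0.08541371858924919 j [-1.229  0.22   1.527 -0.     1.395 -0.126]
0.8 [0.545 0.034 0.144]
0.7 [0.538 0.034 0.137]
0.6 [0.531 0.035 0.129]
0.4 [0.521 0.035 0.111]
0.2 [0.514 0.036 0.091]
0 [0.511 0.036 0.07 ]
```

{"method": "jog_arm", "body": {
  "deltas": [
    {"offset":[7.9,29.4,8],"rot":[0,0,-0.26]},
    {"offset":[15.8,59,8],"rot":[0,0,-0.524]},
    {"offset":[15.8,59,8],"rot":[0,0,-0.524]},
    {"offset":[15.8,59,8],"rot":[0,0,-0.524]},
    {"offset":[15.8,59,8],"rot":[0,0,-0.524]},
    {"offset":[15.8,59,8],"rot":[0,0,-0.524]},
    {"offset":[15.8,59,8],"rot":[0,0,-0.524]},
    {"offset":[15.8,59,8],"rot":[0,0,-0.524]},
    {"offset":[15.8,59,8],"rot":[0,0,-0.524]},
    {"offset":[15.8,59,8],"rot":[0,0,-0.524]}
  ],
  "fingers": 0
}}

```text
clock: 2.65
ee_pos: [0.4401, 0.0344, 0.2799]
eef_rot: [0.0, 1.0, -0.028, 0.001]
contact_force: [0.4, -0.6, -0.5]
width: -0.0002
grasp_force: 0.0
```

Run:
```python
from h import *
np.set_printoptions(precision=3,suppress=True)
st()
c=cam("wrist"); im=eyes.grab_frame("wrist"); np.savez("w1.npz",K=c[0],P=c[1]); cv2.imwrite("pics/w1.png",im)
```

```text
t 2.65 tcp [0.44  0.034 0.28 ] toolx [ 0.998 -0.055  0.002] tooly [-0.055 -0.998  0.   ] toolz [ 0.002 -0.    -1.   ] F [ 0.404 -0.591 -0.452] w -0.00015835930577241523 j [-0.101 -0.278  1.864  0.     1.554  1.525]
```

View pics/w1.png

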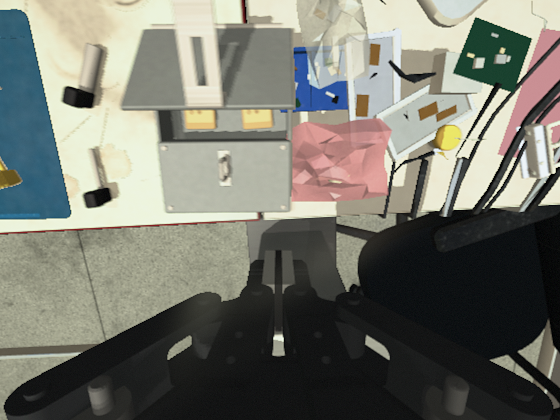

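The wrist view shows the deck's front corners at about (164,211) and (291,209), the staple at (225,168), the thin pin's grip at (97,197) with its rod to (97,150), and the hasp leaning back at (200,60).

Run:
```python
from h import *
np.set_printoptions(precision=4,suppress=True)
d=np.load("w1.npz"); c=(d['K'],d['P'],{}); t=cam("top")
for n,uv,z in [("FL",(164,212),.07),("FR",(291.5,210),.07),("RL deck",(159,142),.07),("RR deck",(290,142),.07),("st top",(224.5,153),.096),("st base",(224,185),.07),("grip",(97,196),.044),("tip",(97,149),.01)]:
    print(n,atz(c,uv,z))
# lid front edge / hasp base stereo
print(tri([ray(c,(123,107)),ray(t,(231.4,214.5))]),tri([ray(c,(293.5,106)),ray(t,(304,219))]))
print("hasp tip mid",tri([ray(c,(195,0)),ray(t,(269,178))]))
im=cv2.imread("pics/w1.png")
cv2.imwrite("pics/w1z.png",np.hstack([cv2.resize(im[130:220,150:300],(700,420),interpolation=3)]))
```

```text
FL [0.408  0.1896 0.07  ]
FR [0.4014 0.0186 0.07  ]
RL deck [0.4992 0.1811 0.07  ]
RR deck [0.4901 0.0167 0.07  ]
st top [0.4831 0.0956 0.096 ]
st base [0.4402 0.1053 0.07  ]
grip [0.4297 0.2909 0.044 ]
tip [0.4927 0.2968 0.01  ]
[0.535  0.1811 0.1452] [0.5305 0.0108 0.1071]
hasp tip mid [0.6179 0.0949 0.1608]
```

View pics/w1z.png

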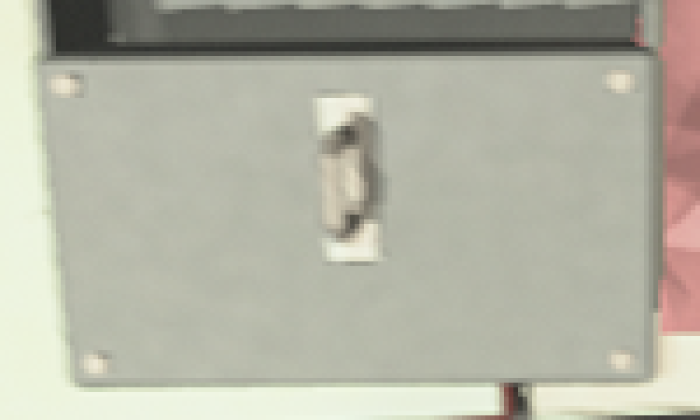

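{"method": "jog_arm", "body": {
  "deltas": [
    {"offset":[5.7,-0.2,-3],"rot":[0,0,0]},
    {"offset":[11.3,-0.2,-8],"rot":[0,0,0]},
    {"offset":[11.3,-0.2,-12],"rot":[0,0,0]},
    {"offset":[11.1,-0.2,-13.5],"rot":[0,0,0]},
    {"offset":[10.5,-0.2,-15],"rot":[0,0,0]},
    {"offset":[9.8,-0.2,-16.5],"rot":[0,0,0]},
    {"offset":[9.0,-0.2,-18],"rot":[0,0,0]},
    {"offset":[8.4,-0.2,-19.5],"rot":[0,0,0]},
    {"offset":[8.1,-0.2,-20.5],"rot":[0,0,0]},
    {"offset":[8.1,-0.2,-20.9],"rot":[0,0,0]}
  ]
}}

```text
clock: 3.95
ee_pos: [0.5201, 0.0302, 0.0692]
eef_rot: [-0.0, 1.0, -0.028, -0.001]
contact_force: [0.4, 0.0, 2.0]
width: -0.0002
grasp_force: 0.8
```

{"method": "jog_arm", "body": {
  "deltas": [
    {"offset":[0,0,-0.2],"rot":[0,0,0]},
    {"offset":[0,0,-0.2],"rot":[0,0,0]}
  ]
}}

```text
clock: 4.2
ee_pos: [0.5212, 0.0301, 0.0682]
eef_rot: [0.0, 1.0, -0.028, 0.0]
contact_force: [-0.5, -0.1, 0.5]
width: -0.0002
grasp_force: 0.0
```

Run:
```python
from h import *
np.set_printoptions(precision=4,suppress=True)
st()
ims=[]
for n in ("top","side"):
    im=eyes.grab_frame(n); ims.append(cv2.resize(im[170:290,215:335] if n=="top" else im[150:270,240:360],(400,400),interpolation=3))
cv2.imwrite("pics/m2.png",np.hstack(ims))
```

```text
t 4.2 tcp [0.5212 0.0301 0.0682] toolx [ 0.9984 -0.0562  0.0004] tooly [-0.0562 -0.9984  0.    ] toolz [ 0.0004 -0.0001 -1.    ] F [-0.4565 -0.0874  0.5486] w -0.00022551925970817994 j [-0.0934  0.1116  1.9102 -0.      1.1194  1.5336]
```

View pics/m2.png

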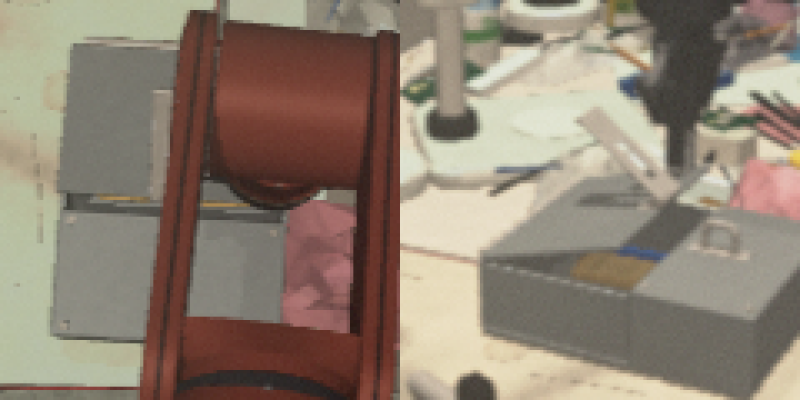

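Run:
```python
from h import *
np.set_printoptions(precision=0,suppress=True)
s=cam("side");t=cam("top")
o=np.array([.523,.0975]);y=-.053;Rm=np.array([[np.cos(y),-np.sin(y)],[np.sin(y),np.cos(y)]])
w=lambda x,yy,z: np.r_[o+Rm@[x,yy],z]
cs=lambda p:(proj(s,p)-[240,150])/.3
ct=lambda p:(proj(t,p)-[215,170])/.3
print("tcp",cs(sensors.read_state()['ee_pos']))
for th in (0,.1,.2,.3,.4,.5): print(th,[f(w(.098-.12*np.cos(th),yy,.067+.12*np.sin(th))) for f in (cs,ct) for yy in (.085,-.085)])
print([cs(w(*p)) for p in [(-.12,.085,.07),(.1,.085,.07),(-.12,-.085,.07),(-.06,0,.096),(-.026,.085,.07),(-.026,-.085,.07)]])
```

```text
tcp [276. 204.]
0 [array([218., 290.]), array([311., 203.]), array([ 59., 200.]), array([287., 216.])]
0.1 [array([217., 275.]), array([311., 190.]), array([ 57., 197.]), array([288., 213.])]
0.2 [array([215., 259.]), array([309., 176.]), array([ 56., 193.]), array([289., 209.])]
0.3 [array([211., 243.]), array([306., 162.]), array([ 55., 187.]), array([290., 203.])]
0.4 [array([206., 228.]), array([302., 148.]), array([ 55., 180.]), array([291., 196.])]
0.5 [array([199., 212.]), array([296., 134.]), array([ 54., 171.]), array([292., 187.])]
[array([348., 317.]), array([ 71., 252.]), array([428., 223.]), array([315., 218.]), array([223., 287.]), array([316., 201.])]
```

Run:
```python
from h import *
w=eyes.grab_frame("wrist"); s=eyes.grab_frame("side")
cv2.imwrite("pics/m3.png",np.hstack([cv2.resize(w[:320,60:380],(400,400),interpolation=3),cv2.resize(s[175:245,290:360],(400,400),interpolation=3)]))
```

```text
(no output)
```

View pics/m3.png

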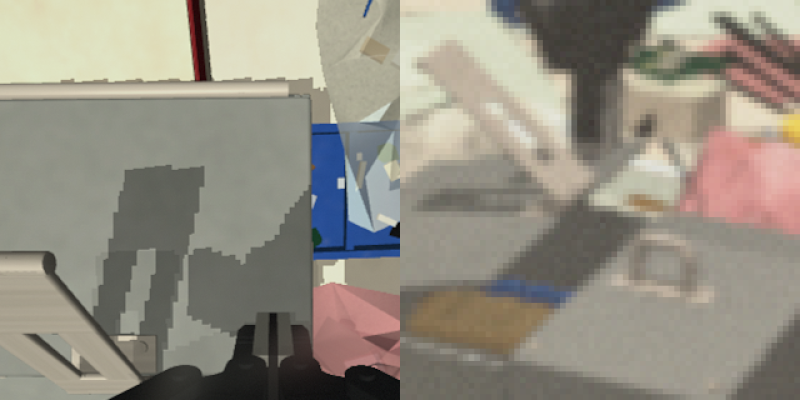

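{"method": "jog_arm", "body": {
  "deltas": [
    {"offset":[-0.1,0,-0.5],"rot":[0,0,0]},
    {"offset":[-0.2,0,-1.0],"rot":[0,0,0]},
    {"offset":[-0.3,0,-1.5],"rot":[0,0,0]}
  ]
}}

```text
clock: 4.78
ee_pos: [0.5179, 0.0302, 0.0528]
eef_rot: [-0.0, 1.0, -0.028, 0.0]
contact_force: [1.3, 1.4, 1.5]
width: 0.0
grasp_force: 0.7
```

{"method": "jog_arm", "body": {
  "deltas": [
    {"offset":[0,0,-0.3],"rot":[0,0,0]},
    {"offset":[0,0,-0.6],"rot":[0,0,0]}
  ]
}}

```text
clock: 5.03
ee_pos: [0.5174, 0.0302, 0.0467]
eef_rot: [-0.0, 1.0, -0.028, -0.0]
contact_force: [-1.3, -0.2, 0.9]
width: 0.0004
grasp_force: 0.7
```

Run:
```python
from h import *
np.set_printoptions(precision=0,suppress=True,linewidth=200)
st()
im=eyes.grab_frame("side"); g=cv2.cvtColor(im,6); old=cv2.cvtColor(cv2.imread("pics/side0.png"),6)
cv2.imwrite("pics/s4.png",im)
# path across the gap at box y ~ +.06: side crop m3 pixels (480,330)->(540,345)
o=np.array([.523,.0975]);y=-.053;Rm=np.array([[np.cos(y),-np.sin(y)],[np.sin(y),np.cos(y)]])
w=lambda x,yy,z: np.r_[o+Rm@[x,yy],z]
c=cam("side")
for yy in (.06,.03):
    print([int(g[tuple(np.round(proj(c,w(x,yy,.07))).astype(int)[::-1])]) for x in np.arange(-.06,.09,.005)])
t=cv2.cvtColor(eyes.grab_frame("top"),6);c=cam("top")
print([int(t[tuple(np.round(proj(c,w(x,.06,.07))).astype(int)[::-1])]) for x in np.arange(-.06,.11,.005)])
```

```text
t 5.025 tcp [1. 0. 0.] toolx [ 1. -0. -0.] tooly [-0. -1.  0.] toolz [-0.  0. -1.] F [-1. -0.  1.] w 0.00043450023185694395 j [-0.  0.  2. -0.  1.  2.]
[157, 154, 157, 156, 156, 157, 131, 123, 119, 149, 155, 155, 155, 154, 155, 154, 156, 155, 152, 153, 155, 152, 154, 155, 155, 155, 153, 155, 154, 152]
[155, 157, 156, 153, 156, 156, 103, 83, 90, 144, 154, 154, 151, 157, 156, 153, 156, 156, 157, 156, 157, 155, 160, 155, 155, 152, 154, 156, 156, 155]
[138, 137, 136, 135, 137, 134, 138, 83, 117, 126, 129, 130, 129, 127, 129, 131, 129, 127, 127, 128, 128, 127, 125, 128, 128, 127, 127, 127, 126, 128, 126, 124, 154, 183]
```

{"method": "jog_arm", "body": {
  "deltas": [
    {"offset":[0,0,-0.3],"rot":[0,0,0]},
    {"offset":[0,0,-0.3],"rot":[0,0,0]}
  ]
}}

```text
clock: 5.38
ee_pos: [0.5178, 0.0301, 0.0439]
eef_rot: [0.0, 1.0, -0.028, -0.0]
contact_force: [0.1, 0.8, -0.2]
width: 0.0002
grasp_force: 0.0
```

{"method": "jog_arm", "body": {
  "deltas": [
    {"offset":[0,0,-0.3],"rot":[0,0,0]},
    {"offset":[0,0,-0.3],"rot":[0,0,0]}
  ]
}}

```text
clock: 5.62
ee_pos: [0.5178, 0.0301, 0.0409]
eef_rot: [-0.0, 1.0, -0.028, -0.0]
contact_force: [0.1, 0.3, -0.3]
width: 0.0002
grasp_force: 0.0
```

{"method": "jog_arm", "body": {
  "deltas": [
    {"offset":[0,0,-0.3],"rot":[0,0,0]},
    {"offset":[0,0,-0.3],"rot":[0,0,0]}
  ]
}}

```text
clock: 5.88
ee_pos: [0.5177, 0.0302, 0.0379]
eef_rot: [-0.0, 1.0, -0.028, -0.0]
contact_force: [0.5, 0.5, -0.2]
width: -0.0001
grasp_force: 0.0
```

Run:
```python
from h import *
np.set_printoptions(precision=3,suppress=True,linewidth=200)
st()
im=eyes.grab_frame("side"); g=cv2.cvtColor(im,6)
o=np.array([.523,.0975]);y=-.053;Rm=np.array([[np.cos(y),-np.sin(y)],[np.sin(y),np.cos(y)]])
w=lambda x,yy,z: np.r_[o+Rm@[x,yy],z]
c=cam("side")
for yy in (.06,.03):
    print([int(g[tuple(np.round(proj(c,w(x,yy,.07))).astype(int)[::-1])]) for x in np.arange(-.06,.09,.005)])
ti=eyes.grab_frame("top");t=cv2.cvtColor(ti,6);c=cam("top")
print([int(t[tuple(np.round(proj(c,w(x,.06,.07))).astype(int)[::-1])]) for x in np.arange(-.06,.11,.005)])
wr=eyes.grab_frame("wrist")
cv2.imwrite("pics/m5.png",np.hstack([cv2.resize(wr[:320,60:380],(400,400),interpolation=3),cv2.resize(im[165:265,260:360],(400,400),interpolation=3)]))
```

```text
t 5.875 tcp [0.518 0.03  0.038] toolx [ 0.998 -0.056 -0.   ] tooly [-0.056 -0.998 -0.   ] toolz [-0.  0. -1.] F [ 0.504  0.499 -0.151] w -0.00010537569308105469 j [-0.094  0.149  1.934  0.     1.059  1.533]
[155, 156, 156, 159, 157, 155, 120, 136, 155, 156, 155, 154, 157, 159, 156, 161, 156, 154, 159, 159, 157, 157, 158, 155, 156, 157, 156, 158, 156, 159]
[156, 156, 158, 156, 155, 154, 111, 141, 152, 157, 156, 160, 158, 161, 158, 162, 158, 159, 159, 157, 160, 156, 160, 158, 157, 154, 157, 158, 157, 156]
[138, 138, 135, 137, 136, 135, 138, 84, 132, 134, 135, 134, 134, 137, 136, 134, 134, 135, 134, 134, 135, 134, 134, 133, 131, 132, 133, 134, 133, 132, 132, 137, 155, 181]
```

View pics/m5.png

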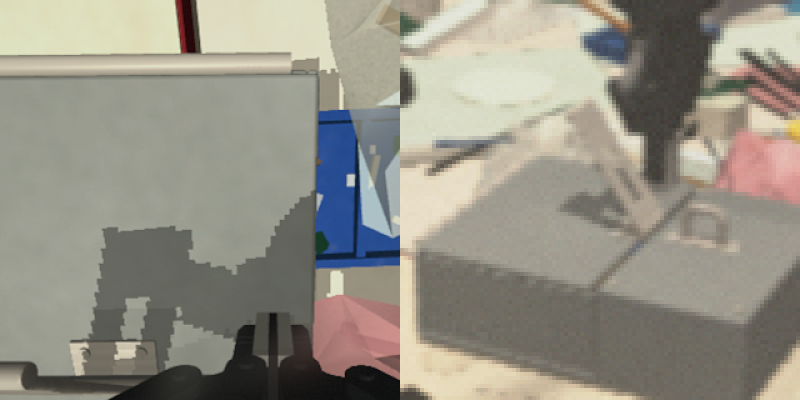

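{"method": "jog_arm", "body": {
  "deltas": [
    {"offset":[0,0,-0.2],"rot":[0,0,0]},
    {"offset":[0,0,-0.4],"rot":[0,0,0]},
    {"offset":[0,0,-0.4],"rot":[0,0,0]}
  ]
}}

```text
clock: 6.4
ee_pos: [0.518, 0.0301, 0.0375]
eef_rot: [0.0, 1.0, -0.028, -0.0]
contact_force: [-14.0, 0.6, 28.8]
width: -0.0002
grasp_force: 14.4
```

Lid is shut: it stopped with 29 N, and the closed finger's end is effectively about 32 mm behind the reported TCP. Next I move behind the hasp.

{"method": "jog_arm", "body": {
  "deltas": [
    {"offset":[0,0,6],"rot":[0,0,0]},
    {"offset":[4,3,12.5],"rot":[0,0,0]},
    {"offset":[8.2,6.4,12.5],"rot":[0,0,0]},
    {"offset":[8.2,6.4,12.5],"rot":[0,0,0]},
    {"offset":[8.2,6.4,8],"rot":[0,0,0]},
    {"offset":[8.2,6.4,6.3],"rot":[0,0,0]},
    {"offset":[8.2,6.4,6.3],"rot":[0,0,0]}
  ]
}}

```text
clock: 7.28
ee_pos: [0.5976, 0.0937, 0.0949]
eef_rot: [0.0, 1.0, -0.028, -0.002]
contact_force: [-0.4, -0.2, 0.3]
width: 0.0002
grasp_force: 0.0
```

Run:
```python
from h import *
np.set_printoptions(precision=3,suppress=True,linewidth=200)
st()
s=eyes.grab_frame("side"); w=eyes.grab_frame("wrist"); c=cam("side")
X=sensors.read_state()['ee_pos']
print("tcp,tip32 px",[(proj(c,X+[0,0,d])-[240,130])*4 for d in (0,.0325)])
hs=np.array([.499,.0988,.074])
for a in (.7,.87,1.0): print(a,(proj(c,hs+[.086*np.cos(a),0,.086*np.sin(a)])-[240,130])*4)
cv2.imwrite("pics/m6.png",cv2.resize(s[130:250,240:380],None,fx=4,fy=4,interpolation=3))
for t in ("side","wrist"):
  for r in models.trace(t,"hasp")[:2]: print(t,r['conf'],r['uv'],r['region'].sum(),np.argwhere(r['region']).min(0),np.argwhere(r['region']).max(0))
```

```text
t 7.275 tcp [0.598 0.094 0.095] toolx [ 0.998 -0.057 -0.005] tooly [-0.057 -0.998  0.001] toolz [-0.005 -0.    -1.   ] F [-0.358 -0.234  0.294] w 0.0001943578076027227 j [ 0.025  0.27   1.67  -0.     1.206  1.653]
tcp,tip32 px [array([182.984, 299.947]), array([182.205, 253.468])]
0.7 [229.068 265.909]
0.87 [243.964 253.089]
1.0 [257.122 245.294]
side 0.72 [311.2, 204.0] 228 [189 301] [223 324]
wrist 0.61 [279.5, 351.4] 126 [345 273] [356 284]
```

View pics/m6.png

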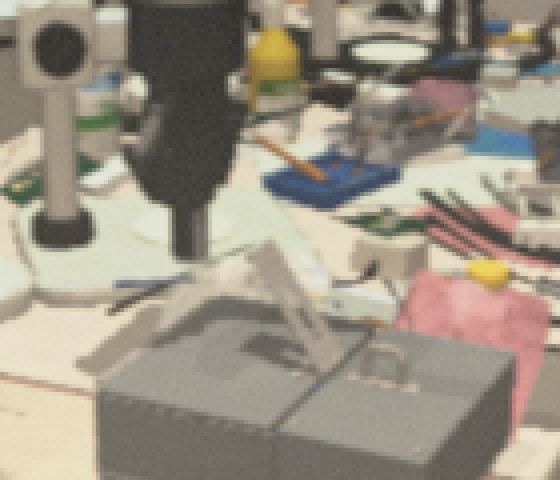

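This was the last allowed picture. It shows the finger end at (188,258), behind the hasp tip at (262,245), which matches the 32 mm offset. Now the sweep.

{"method": "jog_arm", "body": {
  "deltas": [
    {"offset":[-4.4,0.2,0],"rot":[0,0,0]},
    {"offset":[-6.7,0.3,0.9],"rot":[0,0,0]},
    {"offset":[-9.0,0.4,1.3],"rot":[0,0,0]},
    {"offset":[-11.3,0.5,1.1],"rot":[0,0,0]},
    {"offset":[-13.2,0.6,0.2],"rot":[0,0,0]},
    {"offset":[-15.1,0.7,-0.9],"rot":[0,0,0]},
    {"offset":[-16.4,0.8,-2.8],"rot":[0,0,0]},
    {"offset":[-16.9,0.85,-4.3],"rot":[0,0,0]},
    {"offset":[-17.0,0.85,-5.1],"rot":[0,0,0]},
    {"offset":[-17.0,0.85,-5.1],"rot":[0,0,0]}
  ]
}}

```text
clock: 8.72
ee_pos: [0.4299, 0.1026, 0.0459]
eef_rot: [0.0, 1.0, -0.028, -0.0]
contact_force: [0.1, -0.1, -1.1]
width: 0.0
grasp_force: 0.0
```

{"method": "jog_arm", "body": {
  "deltas": [
    {"offset":[0,0,-0.3],"rot":[0,0,0]},
    {"offset":[0,0,-0.3],"rot":[0,0,0]}
  ]
}}

```text
clock: 8.98
ee_pos: [0.4303, 0.1026, 0.0433]
eef_rot: [-0.0, 1.0, -0.028, 0.0]
contact_force: [-0.5, -0.1, 0.4]
width: 0.0
grasp_force: 0.0
```

Run:
```python
from h import *
np.set_printoptions(precision=3,suppress=True,linewidth=200)
st()
im=eyes.grab_frame("side")
for r in models.trace("side","hasp")[:3]: print(r['conf'],r['uv'],r['region'].sum(),np.argwhere(r['region']).min(0),np.argwhere(r['region']).max(0))
c=cam("side")
print([proj(c,p) for p in ([.499,.0988,.074],[.413,.103,.077],[.463,.1005,.09])])
im=eyes.grab_frame("top")
for r in models.trace("top","hasp")[:3]: print(r['conf'],r['uv'],r['region'].sum(),np.argwhere(r['region']).min(0),np.argwhere(r['region']).max(0))
```

```text
t 8.975 tcp [0.43  0.103 0.043] toolx [ 0.998 -0.056  0.   ] tooly [-0.056 -0.998 -0.   ] toolz [ 0.  0. -1.] F [-0.529 -0.061  0.43 ] w 2.8055934756564536e-05 j [ 0.056 -0.042  2.123 -0.     1.061  1.683]
0.64 [335.1, 225.6] 267 [218 318] [231 357]
[array([321.105, 220.794]), array([353.579, 226.495]), array([334.595, 217.723])]
```

{"method": "jog_arm", "body": {
  "deltas": [
    {"offset":[0,0,-0.3],"rot":[0,0,0]},
    {"offset":[0,0,-0.6],"rot":[0,0,0]},
    {"offset":[0,0,-0.6],"rot":[0,0,0]}
  ]
}}

```text
clock: 9.55
ee_pos: [0.4304, 0.1028, 0.0401]
eef_rot: [0.0, 1.0, -0.028, -0.0]
contact_force: [-13.2, -1.5, 28.7]
width: 0.0
grasp_force: 14.8
```

{"method": "jog_arm", "body": {
  "deltas": [
    {"offset":[0,0,6],"rot":[0,0,0]},
    {"offset":[-0.5,3,11],"rot":[0,0,0]},
    {"offset":[-2,9,16.5],"rot":[0,0,0.1]},
    {"offset":[-2,15,16.5],"rot":[0,0,0.1]},
    {"offset":[-2,18.7,16.5],"rot":[0,0,0.1]},
    {"offset":[-2,18.7,16.5],"rot":[0,0,0.1]},
    {"offset":[-2,18.7,16.5],"rot":[0,0,0.1]}
  ],
  "fingers": 4.5
}}

```text
clock: 10.42
ee_pos: [0.4094, 0.2893, 0.2015]
eef_rot: [0.001, 1.0, 0.022, -0.0]
contact_force: [0.0, 0.5, 0.1]
width: 0.0451
grasp_force: 0.0
```

Run:
```python
from h import *
np.set_printoptions(precision=4,suppress=True,linewidth=200)
st()
c=cam("wrist"); im=eyes.grab_frame("wrist"); cv2.imwrite("pics/w2.png",im); np.savez("w2.npz",K=c[0],P=c[1])
for t in ("thin_pin_grip","thin_pin_rod","thick_pin_grip"):
  for r in models.trace("wrist",t)[:2]:
    m=r['region'];a=np.argwhere(m); print(t,r['conf'],r['uv'],m.sum(),a.min(0),a.max(0))
    if t=="thin_pin_grip":
      hsv=cv2.cvtColor(im,cv2.COLOR_BGR2HSV); g=im.max(2)
      mm=cv2.dilate(m.astype(np.uint8),np.ones((9,9)))>0
      d=np.argwhere(mm&(g<70)); print("dark",len(d),d.mean(0) if len(d) else 0,d.min(0),d.max(0))
p=lambda X:proj(c,X); print("expected grip top/foot/tip",p([.4265,.294,.044]),p([.4265,.294,0]),p([.497,.299,.01]))
im=eyes.grab_frame("top"); c=cam("top")
for t in ("hasp","staple"):
  for r in models.trace("top",t)[:3]: print(t,r['conf'],r['uv'],r['region'].sum(),np.argwhere(r['region']).min(0),np.argwhere(r['region']).max(0))
print([proj(c,x) for x in ([.499,.0988,.074],[.413,.103,.073],[.463,.1005,.09])])
```

```text
t 10.425 tcp [0.4094 0.2893 0.2015] toolx [ 0.999   0.0446 -0.001 ] tooly [ 0.0446 -0.999   0.001 ] toolz [-0.001  -0.0011 -1.    ] F [0.0382 0.5224 0.0705] w 0.045117567598488714 j [ 0.458  -0.0794  1.8382 -0.0005  1.3841  1.9843]
thin_pin_grip 0.81 [267.2, 167.8] 612 [113 260] [186 275]
dark 103 [169.8252 267.8544] [164 260] [185 274]
thin_pin_grip 0.61 [147.1, 130.2] 1056 [ 76 131] [152 168]Traceback (most recent call last):
  File "<stdin>", line 11, in <module>
    return umr_minimum(a, axis, None, out, keepdims, initial, where)
ValueError: zero-size array to reduction operation minimum which has no identity
```

Run:
```python
from h import *
np.set_printoptions(precision=4,suppress=True,linewidth=200)
c=cam("wrist"); im=eyes.grab_frame("wrist")
m=models.trace("wrist","thin_pin_grip")[0]['region']; 
for r in range(111,188,3):
    cs=np.argwhere(m[r])[:,0]; print(r,(cs.min(),cs.max()) if len(cs) else None, im[r,258:280,1].tolist())
for uv,z in (((267.5,186.5),.044),((267.5,164),.044),((267.5,113),.01),((267.5,113),.014)): print(atz(c,uv,z))
im=eyes.grab_frame("top"); c=cam("top")
for t in ("hasp","staple"):
  for r in models.trace("top",t)[:3]: print(t,r['conf'],r['uv'],r['region'].sum(),np.argwhere(r['region']).min(0),np.argwhere(r['region']).max(0))
print([proj(c,x) for x in ([.499,.0988,.074],[.413,.103,.073],[.463,.1005,.09])])
```

```text
111 None [230, 230, 229, 229, 229, 230, 231, 232, 234, 204, 147, 150, 150, 150, 149, 145, 198, 233, 195, 196, 233, 232]
114 (np.int64(265), np.int64(271)) [230, 230, 229, 227, 228, 231, 203, 158, 186, 220, 222, 186, 147, 135, 150, 171, 193, 213, 228, 233, 235, 235]
117 (np.int64(265), np.int64(271)) [229, 229, 229, 228, 229, 232, 207, 162, 187, 220, 218, 183, 149, 129, 143, 194, 231, 231, 226, 225, 227, 229]
120 (np.int64(265), np.int64(271)) [230, 230, 231, 230, 231, 233, 208, 165, 188, 220, 217, 183, 145, 126, 135, 174, 217, 221, 218, 220, 223, 228]
123 (np.int64(265), np.int64(271)) [231, 232, 232, 233, 233, 234, 200, 151, 192, 219, 215, 183, 143, 121, 131, 204, 235, 218, 206, 213, 221, 227]
126 (np.int64(265), np.int64(271)) [233, 232, 232, 232, 233, 239, 211, 154, 192, 218, 215, 180, 139, 121, 130, 189, 228, 224, 226, 228, 228, 227]
129 (np.int64(265), np.int64(271)) [232, 231, 230, 230, 232, 233, 195, 156, 193, 218, 212, 179, 141, 127, 133, 197, 234, 229, 227, 227, 229, 230]
132 (np.int64(265), np.int64(271)) [230, 229, 229, 222, 223, 231, 196, 158, 194, 218, 211, 178, 138, 124
[... 2181 characters left out ...]
t64(275)) [192, 79, 83, 95, 95, 95, 94, 91, 92, 89, 89, 86, 83, 83, 74, 57, 64, 175, 228, 223, 221, 227]
183 (np.int64(259), np.int64(275)) [191, 79, 83, 95, 96, 94, 93, 92, 90, 88, 87, 85, 84, 83, 75, 59, 73, 178, 228, 223, 221, 227]
186 (np.int64(261), np.int64(273)) [210, 160, 143, 112, 96, 97, 85, 73, 74, 72, 71, 70, 70, 80, 84, 94, 141, 200, 224, 221, 221, 227]
[0.4134 0.3007 0.044 ]
[0.4387 0.3015 0.044 ]
[0.4935 0.3045 0.01  ]
[0.4934 0.3043 0.014 ]
hasp 0.94 [265.6, 249.2] 487 [232 257] [270 274]
staple 0.82 [263.8, 231.0] 6141 [181 230] [274 303]
staple 0.43 [214.8, 153.7] 412 [142 202] [165 223]
[array([266.7343, 232.8538]), array([264.3737, 267.9755]), array([265.6442, 246.9748])]
```

{"method": "jog_arm", "body": {
  "deltas": [
    {"offset":[1.5,1.2,-6],"rot":[0,0,0]},
    {"offset":[1.5,1.2,-12],"rot":[0,0,0]},
    {"offset":[1.5,1.2,-16],"rot":[0,0,0]},
    {"offset":[1.5,1.2,-18],"rot":[0,0,0]},
    {"offset":[1.5,1.2,-18],"rot":[0,0,0]}
  ]
}}

```text
clock: 11.4
ee_pos: [0.4233, 0.3004, 0.0203]
eef_rot: [0.001, 1.0, 0.022, -0.002]
contact_force: [0.9, -0.3, -0.7]
width: 0.0448
grasp_force: 0.0
```

{"method": "jog_arm", "body": {
  "deltas": [
    {"offset":[0,0,-1],"rot":[0,0,0]},
    {"offset":[0,0,-2],"rot":[0,0,0]},
    {"offset":[0,0,-2],"rot":[0,0,0]}
  ]
}}

```text
clock: 11.78
ee_pos: [0.4244, 0.3014, 0.0017]
eef_rot: [0.0, 1.0, 0.022, -0.0]
contact_force: [0.4, -0.3, 0.1]
width: 0.0449
grasp_force: 0.0
```

Run:
```python
from h import *
np.set_printoptions(precision=4,suppress=True,linewidth=200)
st()
# finger end in side view: black column near expected; print dark extents
im=eyes.grab_frame("side"); c=cam("side"); cv2.imwrite("pics/s7.png",im)
X=sensors.read_state()['ee_pos']
for d in (0,.02,.0325,.045): print(d,proj(c,X+[0,0.02,d]),proj(c,X+[0,.04,d]))
print("grip top",proj(c,[.425,.301,.044]),proj(c,[.425,.301,0]))
u=proj(c,X+[0,.03,.03]).round().astype(int)
print(u)
for r in range(u[1]-36,u[1]+20,2): print(r,im[r,u[0]-14:u[0]+15,1].tolist())
```

```text
t 11.775 tcp [0.4244 0.3014 0.0017] toolx [ 0.999   0.0437 -0.0008] tooly [ 0.0437 -0.999   0.0003] toolz [-0.0008 -0.0004 -1.    ] F [ 0.4323 -0.3281  0.1006] w 0.044897302921057446 j [0.466  0.2126 1.9421 0.     0.9877 1.993 ]
0 [314.6672 300.8958] [310.9193 306.4072]
0.02 [314.7921 292.7794] [311.0103 298.1761]
0.0325 [314.8714 287.6275] [311.068  292.9497]
0.045 [314.9517 282.4133] [311.1265 287.6589]
grip top [318.5775 278.4566] [318.2314 296.2222]
[313 291]
255 [92, 96, 95, 84, 73, 68, 77, 87, 102, 111, 115, 116, 107, 87, 80, 78, 74, 72, 69, 62, 62, 56, 62, 62, 66, 68, 61, 65, 62]
257 [99, 103, 95, 88, 73, 63, 69, 69, 80, 83, 86, 84, 76, 69, 75, 71, 70, 69, 70, 76, 66, 65, 61, 68, 70, 65, 63, 61, 67]
259 [117, 118, 114, 106, 80, 71, 62, 70, 74, 78, 77, 75, 69, 64, 63, 62, 63, 63, 60, 68, 68, 65, 70, 71, 67, 64, 64, 57, 56]
261 [131, 130, 134, 130, 106, 77, 64, 66, 70, 73, 78, 80, 72, 64, 66, 66, 66, 65, 64, 69, 71, 72, 70, 70, 66, 65, 67, 65, 81]
263 [141, 140, 144, 141, 117, 87, 70, 64, 70, 68, 69, 63, 68, 68, 67, 64, 64, 64, 63, 72, 73, 75, 72, 66, 70, 64, 62, 65, 62]
265 [13
[... 2493 characters left out ...]
 147, 149, 147, 149, 154, 150, 147, 151, 159, 166, 169, 191, 218, 225, 224, 218, 216, 214, 217, 215]
303 [226, 225, 227, 227, 225, 224, 219, 218, 213, 194, 176, 172, 170, 158, 161, 177, 202, 216, 216, 214, 214, 216, 213, 215, 214, 215, 214, 215, 217]
305 [218, 215, 214, 211, 216, 222, 225, 223, 223, 224, 225, 225, 224, 222, 223, 223, 227, 224, 221, 217, 216, 215, 214, 215, 215, 214, 215, 216, 214]
307 [206, 211, 208, 212, 213, 212, 209, 212, 212, 218, 220, 221, 224, 222, 223, 224, 225, 225, 221, 219, 216, 215, 212, 213, 213, 215, 213, 214, 214]
309 [213, 219, 219, 216, 217, 215, 209, 209, 205, 209, 216, 220, 223, 224, 221, 222, 222, 222, 216, 212, 212, 213, 213, 214, 213, 214, 214, 214, 213]
```

{"method": "jog_arm", "body": {
  "deltas": [
    {"offset":[0,0,-1],"rot":[0,0,0]},
    {"offset":[0,0,-2],"rot":[0,0,0]},
    {"offset":[0,0,-2],"rot":[0,0,0]}
  ]
}}

```text
clock: 12.2
ee_pos: [0.4237, 0.3011, -0.0192]
eef_rot: [0.001, 1.0, 0.022, -0.001]
contact_force: [0.1, -0.9, 0.4]
width: 0.045
grasp_force: 0.0
```

{"method": "jog_arm", "body": {
  "deltas": [
    {"offset":[0,0,0],"rot":[0,0,0]},
    {"offset":[0,0,0],"rot":[0,0,0]},
    {"offset":[0,0,0],"rot":[0,0,0]},
    {"offset":[0,0,0],"rot":[0,0,0]},
    {"offset":[0,0,0],"rot":[0,0,0]},
    {"offset":[0,0,0],"rot":[0,0,0]}
  ],
  "fingers": 0,
  "force": 40
}}

```text
clock: 12.95
ee_pos: [0.4251, 0.3018, -0.0177]
eef_rot: [-0.0, 1.0, 0.022, 0.0]
contact_force: [0.7, 0.3, 1.9]
width: 0.0173
grasp_force: 40.3
```

{"method": "jog_arm", "body": {
  "deltas": [
    {"offset":[0,0,6],"rot":[0,0,0]},
    {"offset":[0,-1,12],"rot":[0,0,0.1]},
    {"offset":[0.5,-5,17.9],"rot":[0,0,0.28]},
    {"offset":[1,-10,17.9],"rot":[0,0,0.46]},
    {"offset":[1.5,-15,17.9],"rot":[0,0,0.64]},
    {"offset":[2,-20,17.9],"rot":[0,0,0.82]},
    {"offset":[2.5,-25,17.9],"rot":[0,0,1.0]},
    {"offset":[3.4,-28.5,17.9],"rot":[0,0,1.18]},
    {"offset":[3.4,-28.5,17.9],"rot":[0,0,1.36]},
    {"offset":[3.4,-28.5,17.9],"rot":[0,0,1.474]}
  ]
}}

```text
clock: 14.2
ee_pos: [0.4585, 0.0159, 0.1607]
eef_rot: [-0.0, 0.724, 0.689, -0.0]
contact_force: [-0.1, -0.2, -1.1]
width: 0.0175
grasp_force: 40.0
```

{"method": "jog_arm", "body": {
  "deltas": [
    {"offset":[0,0,0],"rot":[0,0,0]},
    {"offset":[0,0,0],"rot":[0,0,0]}
  ]
}}

```text
clock: 14.45
ee_pos: [0.4586, 0.0168, 0.1609]
eef_rot: [-0.0, 0.726, 0.687, -0.0]
contact_force: [-0.2, 0.1, -0.6]
width: 0.0171
grasp_force: 40.0
```

Run:
```python
from h import *
np.set_printoptions(precision=4,suppress=True,linewidth=220)
st()
c=cam("wrist"); im=eyes.grab_frame("wrist"); cv2.imwrite("pics/w8.png",im); np.savez("w8.npz",K=c[0],P=c[1])
for t in ("hasp","thin_pin_grip","thin_pin_rod","battery_box","lid"):
  for r in models.trace("wrist",t)[:2]:
    a=np.argwhere(r['region']); print(t,round(r['conf'],2),r['uv'],len(a),a.min(0),a.max(0))
    np.save(f"reg_{t}.npy",r['region'])  if r['conf']>.5 else 0
print("exp hinge,tip,staple top",[proj(c,p) for p in ([.499,.0988,.074],[.413,.103,.073],[.463,.1005,.096])])
X=sensors.read_state()['ee_pos']; v=np.array([.053,.9986,0])
print("exp rod start,tip",[proj(c,X+v*d+[0,0,.018+.010]) for d in (.011,.071)])
```

```text
t 14.45 tcp [0.4586 0.0168 0.1609] toolx [0.0556 0.9985 0.    ] tooly [ 0.9985 -0.0556 -0.0004] toolz [-0.0004  0.     -1.    ] F [-0.2429  0.0671 -0.5509] w 0.017148690753549887 j [-0.1355 -0.1557  1.985  -0.      1.3126 -0.0799]
hasp 0.89 [266.2, 100.9] 4210 [ 87 213] [131 325]
hasp 0.52 [386.5, 101.1] 33463 [  0 213] [206 480]
thin_pin_grip 0.6 [277.5, 258.2] 4595 [129 259] [318 298]
thin_pin_grip 0.49 [339.9, 93.9] 53388 [  0 199] [206 487]
thin_pin_rod 0.72 [278.4, 258.6] 4808 [128 258] [318 299]
battery_box 0.58 [342.5, 93.7] 53172 [  0 200] [206 487]
battery_box 0.26 [267.1, 102.1] 4313 [ 86 213] [131 326]
lid 0.55 [384.3, 102.2] 33715 [  0 213] [207 481]
exp hinge,tip,staple top [array([321.6369, 109.0603]), array([218.1583, 109.8522]), array([278.2686, 107.9667])]
exp rod start,tip [array([279.4004, 244.0153]), array([279.2464, 125.7374])]
```

Run:
```python
from h import *
im=cv2.imread("pics/w8.png"); 
d=np.load("w8.npz"); c=(d['K'],d['P'],{})
print("cols",list(range(208,332,3)))
for r in range(84,150,2): print(r,im[r,208:332:3,1].tolist())
m=np.load("reg_thin_pin_rod.npy")
for r in (131,140,160,180,200): a=np.argwhere(m[r])[:,0]; print(r,a.min(),a.max())
o=lambda bx,by,z: np.r_[np.array([.523,.0975])+np.array([[.9986,.053],[-.053,.9986]])@[bx,by],z]
print([ (k,proj(c,o(*k)).round(1)) for k in [(-.041,0,.073),(-.079,0,.073),(-.045,0,.071),(-.075,0,.071),(-.06,0,.096),(-.11,0,.073)]])
```

```text
cols [208, 211, 214, 217, 220, 223, 226, 229, 232, 235, 238, 241, 244, 247, 250, 253, 256, 259, 262, 265, 268, 271, 274, 277, 280, 283, 286, 289, 292, 295, 298, 301, 304, 307, 310, 313, 316, 319, 322, 325, 328, 331]
84 [191, 190, 189, 187, 187, 187, 187, 186, 185, 187, 185, 183, 186, 184, 184, 184, 184, 183, 184, 185, 184, 182, 183, 182, 180, 183, 183, 180, 180, 178, 182, 185, 184, 182, 181, 183, 146, 104, 94, 179, 183, 183]
86 [191, 192, 188, 189, 187, 188, 187, 184, 185, 187, 185, 184, 184, 183, 181, 185, 183, 184, 183, 182, 183, 180, 180, 180, 180, 179, 179, 177, 176, 180, 180, 179, 172, 171, 171, 172, 131, 143, 153, 162, 175, 184]
88 [191, 189, 209, 169, 181, 179, 185, 186, 191, 196, 192, 199, 195, 202, 194, 194, 200, 203, 207, 213, 218, 207, 210, 213, 225, 228, 229, 230, 229, 228, 224, 224, 223, 227, 222, 223, 192, 199, 220, 172, 224, 225]
90 [190, 177, 224, 174, 239, 231, 233, 234, 236, 237, 233, 237, 234, 239, 230, 237, 237, 236, 235, 234, 233, 233, 233, 232, 231, 230, 229, 229, 229, 228, 228, 229, 228, 231, 225, 225, 193, 200, 218, 191, 222, 225]
92 [187, 191, 222, 179, 227, 
[... 5818 characters left out ...]
183, 179, 178, 181, 181, 179, 177, 180, 180, 179, 183, 155, 196, 229, 212, 175, 148, 181, 179, 178, 177, 177, 178, 178, 178, 174, 88, 104, 161, 180, 180, 179]
148 [18, 169, 185, 185, 186, 183, 182, 183, 183, 182, 179, 167, 168, 180, 181, 180, 177, 180, 181, 179, 182, 153, 196, 229, 211, 175, 149, 183, 180, 179, 178, 179, 179, 178, 179, 175, 86, 104, 165, 182, 180, 181]
131 270 286
140 269 286
160 271 286
180 271 286
200 271 287
[((-0.041, 0, 0.073), array([301.1, 109.2])), ((-0.079, 0, 0.073), array([255.5, 109.3])), ((-0.045, 0, 0.071), array([296.2, 109.3])), ((-0.075, 0, 0.071), array([260.4, 109.4])), ((-0.06, 0, 0.096), array([278.4, 107.7])), ((-0.11, 0, 0.073), array([218.3, 109.4]))]
```

The wrist picture's pixel rows put the staple bow within 1–2 mm of where I expect it, and the rod lines up with it. Lowering the pin to the deck.

{"method": "jog_arm", "body": {
  "deltas": [
    {"offset":[0,0,-5],"rot":[0,0,0]},
    {"offset":[0,0,-8],"rot":[0,0,0]},
    {"offset":[0,0,-10],"rot":[0,0,0]},
    {"offset":[0,0,-10.7],"rot":[0,0,0]},
    {"offset":[0,0,-10.7],"rot":[0,0,0]},
    {"offset":[0,0,-10.7],"rot":[0,0,0]}
  ]
}}

```text
clock: 15.5
ee_pos: [0.4598, 0.0165, 0.0552]
eef_rot: [0.001, 0.726, 0.688, 0.001]
contact_force: [0.3, -0.2, -0.6]
width: 0.0176
grasp_force: 40.1
```

Run:
```python
from h import *
np.set_printoptions(precision=4,suppress=True,linewidth=220)
st()
c=cam("wrist"); im=eyes.grab_frame("wrist")
print("exp staple top, base",proj(c,[.462,.1005,.096]),proj(c,[.462,.1005,.073]))
print(list(range(236,322,3)))
for r in range(60,140,3): print(r,im[r,236:322:3,1].tolist())
```

```text
t 15.5 tcp [0.4598 0.0165 0.0552] toolx [ 0.053   0.9986 -0.0002] tooly [ 0.9986 -0.053   0.0019] toolz [ 0.0019 -0.0003 -1.    ] F [ 0.2809 -0.2065 -0.6284] w 0.01762636339741115 j [-0.1357 -0.0188  2.0737 -0.      1.0847 -0.0827]
exp staple top, base [274.2315  93.593 ] [274.6439  98.3348]
[236, 239, 242, 245, 248, 251, 254, 257, 260, 263, 266, 269, 272, 275, 278, 281, 284, 287, 290, 293, 296, 299, 302, 305, 308, 311, 314, 317, 320]
60 [173, 174, 174, 176, 169, 170, 170, 171, 172, 161, 148, 149, 152, 155, 152, 154, 154, 154, 183, 180, 180, 181, 180, 181, 161, 163, 166, 164, 161]
63 [231, 230, 229, 230, 230, 229, 228, 228, 227, 226, 226, 225, 224, 224, 224, 223, 223, 222, 221, 221, 220, 219, 219, 217, 216, 216, 214, 223, 220]
66 [232, 232, 230, 231, 230, 229, 229, 227, 228, 227, 226, 227, 226, 225, 225, 224, 224, 223, 222, 222, 221, 222, 221, 220, 220, 218, 219, 222, 219]
69 [232, 232, 231, 230, 231, 230, 230, 229, 229, 230, 228, 228, 227, 228, 227, 225, 225, 224, 224, 223, 223, 222, 223, 222, 221, 220, 219, 222, 220]
72 [230, 230, 230, 230, 228, 228, 228, 228, 226, 227, 226, 226, 2
[... 2661 characters left out ...]
9, 219, 219, 217, 218, 218, 216, 217, 215, 214, 215, 214, 213, 212, 213, 213, 212, 209, 214, 218, 213]
129 [219, 218, 219, 218, 216, 218, 218, 218, 217, 218, 217, 220, 142, 144, 154, 142, 165, 215, 215, 213, 213, 214, 214, 212, 214, 213, 215, 218, 211]
132 [215, 216, 215, 219, 218, 216, 215, 213, 210, 209, 201, 169, 133, 197, 225, 193, 152, 194, 190, 187, 185, 179, 174, 170, 165, 161, 167, 169, 161]
135 [121, 129, 126, 126, 166, 165, 167, 169, 167, 155, 153, 132, 162, 201, 225, 194, 152, 169, 146, 107, 98, 97, 111, 124, 125, 129, 130, 131, 132]
138 [163, 163, 166, 164, 164, 163, 165, 166, 166, 161, 154, 135, 164, 200, 225, 193, 153, 108, 141, 168, 168, 167, 167, 167, 167, 168, 166, 168, 168]
```

{"method": "jog_arm", "body": {
  "deltas": [
    {"offset":[-0.2,0,-0.1],"rot":[0,0,0]},
    {"offset":[-0.2,0,-0.1],"rot":[0,0,0]},
    {"offset":[-0.15,1,-0.1],"rot":[0,0,0]},
    {"offset":[-0.1,2,-0.1],"rot":[0,0,0]},
    {"offset":[-0.1,2,-0.1],"rot":[0,0,0]}
  ]
}}

```text
clock: 16.18
ee_pos: [0.4578, 0.0376, 0.0531]
eef_rot: [-0.0, 0.725, 0.689, 0.0]
contact_force: [-0.5, -0.2, -1.1]
width: 0.0173
grasp_force: 40.1
```

{"method": "jog_arm", "body": {
  "deltas": [
    {"offset":[0.05,1,0],"rot":[0,0,0]},
    {"offset":[0.1,2,0],"rot":[0,0,0]},
    {"offset":[0.15,2.6,0],"rot":[0,0,0]},
    {"offset":[0.15,3.1,0],"rot":[0,0,0]},
    {"offset":[0.15,3.1,0],"rot":[0,0,0]}
  ]
}}

```text
clock: 16.8
ee_pos: [0.4593, 0.068, 0.0531]
eef_rot: [-0.0, 0.725, 0.688, -0.0]
contact_force: [0.2, -0.5, -0.9]
width: 0.0174
grasp_force: 40.1
```

Run:
```python
from h import *
np.set_printoptions(precision=4,suppress=True,linewidth=220)
st()
c=cam("wrist"); im=eyes.grab_frame("wrist"); cv2.imwrite("pics/w9.png",im)
X=sensors.read_state()['ee_pos']; v=np.array([.053,.9986,0])
print("exp staple top, tip, hasp edges near/far",proj(c,[.462,.1005,.096]),proj(c,X+v*.071+[0,0,.028]),proj(c,[.461,.0835,.073]),proj(c,[.463,.1175,.073]))
print(list(range(236,322,3)))
for r in range(80,280,4): print(r,im[r,236:322:3,1].tolist())
```

```text
t 16.8 tcp [0.4593 0.068  0.0531] toolx [ 0.0524  0.9986 -0.    ] tooly [ 0.9986 -0.0524 -0.0001] toolz [-0.0001 -0.     -1.    ] F [ 0.2476 -0.4639 -0.8708] w 0.017371781652699973 j [-0.0232 -0.0032  2.0629 -0.      1.0819  0.0293]
exp staple top, tip, hasp edges near/far [281.4826 212.5779] [279.4079 126.2498] [280.6599 230.5271] [281.2458 168.596 ]
[236, 239, 242, 245, 248, 251, 254, 257, 260, 263, 266, 269, 272, 275, 278, 281, 284, 287, 290, 293, 296, 299, 302, 305, 308, 311, 314, 317, 320]
80 [171, 173, 172, 174, 173, 172, 170, 172, 173, 175, 174, 174, 174, 174, 174, 173, 173, 172, 171, 169, 169, 172, 171, 171, 172, 172, 171, 171, 170]
84 [173, 172, 172, 171, 170, 172, 171, 172, 175, 175, 174, 174, 174, 174, 173, 172, 172, 169, 170, 169, 170, 170, 170, 169, 169, 169, 170, 171, 169]
88 [172, 172, 171, 170, 169, 172, 171, 172, 173, 174, 174, 173, 174, 174, 173, 172, 169, 169, 169, 169, 170, 170, 171, 169, 167, 168, 168, 169, 168]
92 [172, 172, 171, 171, 171, 171, 173, 171, 172, 173, 172, 174, 173, 173, 172, 171, 167, 168, 168, 169, 170, 169, 169, 170, 169, 168, 168, 168, 168]
96 [
[... 5972 characters left out ...]
97, 44, 28, 21, 21, 16, 19, 19, 21, 22, 26, 26, 31, 32, 38, 52, 99, 99, 99, 96, 98, 97, 98]
260 [114, 52, 47, 68, 96, 96, 96, 29, 37, 36, 25, 25, 28, 26, 28, 31, 32, 34, 34, 46, 48, 42, 100, 100, 99, 81, 55, 58, 83]
264 [60, 57, 50, 94, 97, 95, 97, 30, 36, 25, 31, 34, 37, 38, 42, 42, 39, 44, 46, 52, 54, 47, 100, 98, 99, 96, 58, 60, 62]
268 [63, 58, 50, 96, 95, 95, 85, 28, 28, 27, 33, 33, 35, 33, 40, 41, 40, 42, 45, 48, 49, 50, 85, 98, 98, 99, 56, 59, 62]
272 [57, 54, 70, 95, 94, 94, 69, 25, 26, 28, 29, 30, 30, 33, 36, 37, 40, 42, 45, 45, 48, 51, 74, 95, 96, 97, 76, 57, 56]
276 [48, 43, 74, 77, 87, 94, 31, 27, 29, 34, 33, 34, 36, 40, 39, 43, 45, 44, 45, 47, 49, 49, 51, 94, 94, 95, 93, 48, 51]
```

The rod passes under the bow (rows 204–216) and lies over the hasp, with its tip clear of the far side at row 129. Releasing the pin and retreating.

{"method": "jog_arm", "body": {
  "deltas": [
    {"offset":[0,0,-0.1],"rot":[0,0,0]},
    {"offset":[0,0,-0.1],"rot":[0,0,0]}
  ]
}}

```text
clock: 17.1
ee_pos: [0.4594, 0.0675, 0.0523]
eef_rot: [0.0, 0.726, 0.688, 0.0]
contact_force: [-2.1, 1.0, 2.3]
width: 0.0172
grasp_force: 40.3
```

{"method": "jog_arm", "body": {
  "deltas": [
    {"offset":[0,0,0],"rot":[0,0,0]},
    {"offset":[0,0,0],"rot":[0,0,0]},
    {"offset":[0,0,0],"rot":[0,0,0]},
    {"offset":[0,0,0],"rot":[0,0,0]},
    {"offset":[0,0,0],"rot":[0,0,0]}
  ],
  "fingers": 4
}}

```text
clock: 17.73
ee_pos: [0.4593, 0.0677, 0.0521]
eef_rot: [-0.0, 0.726, 0.688, -0.0]
contact_force: [-0.6, -0.2, 0.0]
width: 0.0399
grasp_force: 0.0
```

{"method": "jog_arm", "body": {
  "deltas": [
    {"offset":[0,0,1],"rot":[0,0,0]},
    {"offset":[0,0,3],"rot":[0,0,0]},
    {"offset":[0,0,6],"rot":[0,0,0]},
    {"offset":[0,0,11],"rot":[0,0,0]},
    {"offset":[0,-5,15],"rot":[0,0,0]},
    {"offset":[0,-5,15],"rot":[0,0,0]},
    {"offset":[0,-5,15],"rot":[0,0,0]}
  ]
}}

```text
clock: 18.6
ee_pos: [0.4591, 0.0178, 0.202]
eef_rot: [-0.0, 0.726, 0.688, 0.0]
contact_force: [0.6, 1.9, -0.6]
width: 0.0401
grasp_force: 0.0
```

Run:
```python
from h import *
np.set_printoptions(precision=4,suppress=True,linewidth=220)
st()
c=cam("wrist"); im=eyes.grab_frame("wrist"); v=np.array([.053,.9986,0])
for t in ("thin_pin_grip","hasp","lid"):
  for r in models.trace("wrist",t)[:2]:
    a=np.argwhere(r['region']); print(t,round(r['conf'],2),r['uv'],len(a),a.min(0),a.max(0))
G=np.array([.4593,.068,.07])
print("exp grip top, foot, tip",[proj(c,p) for p in (G+[0,0,.044],G,G+v*.071+[0,0,.01])])
for n,ts in (("top",("solder_spool","flux_jar","thin_pin_grip","hasp")),("side",("solder_spool","flux_jar"))):
  eyes.grab_frame(n)
  for t in ts:
    for r in models.trace(n,t)[:1]: print(n,t,r['conf'],r['uv'],r['region'].sum())
```

```text
t 18.6 tcp [0.4591 0.0178 0.202 ] toolx [0.0541 0.9985 0.0005] tooly [ 0.9985 -0.0541  0.    ] toolz [ 0.      0.0005 -1.    ] F [ 0.5509  1.9104 -0.5532] w 0.04010977360702827 j [-0.1336 -0.1894  1.9357  0.0005  1.3953 -0.0796]
thin_pin_grip 0.93 [278.0, 137.1] 1236 [ 70 265] [166 287]
thin_pin_grip 0.48 [333.3, 101.0] 40753 [ 13 210] [198 456]
hasp 0.74 [264.6, 107.4] 2921 [ 94 222] [131 318]
lid 0.97 [372.2, 104.3] 25613 [ 12 221] [197 451]
exp grip top, foot, tip [array([275.5727, 150.6677]), array([275.8534, 147.1165]), array([275.558 ,  68.0741])]
top solder_spool 0.97 [212.9, 152.1] 437
top flux_jar 0.7 [382.9, 242.9] 146
top thin_pin_grip 0.7 [133.5, 245.6] 134
top hasp 0.68 [264.6, 252.1] 295
side solder_spool 0.91 [223.1, 251.4] 459
```

```bash
python3 -c "
from plant import job; print(job.finish_job())"
```

```text
the job is handed in; nothing more can be done
None
```

The job is handed in at 18.6 s of the 58 s, but no verdict came back: the lid is shut, the hasp lies flat with the staple through its slot, the thin pin stands through the loop with its tip about 20 mm past the hasp, and the jar and spool look unmoved.

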